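Gauge a chilling ball into the dish and hold the dish out turned

TASK

Two steel drinks-chilling balls wait on the wooden rack, and only the smaller one will go through a carafe's neck: drop that one through the funnel-shaped neck gauge so that it lands in the wooden dish below, and leave the larger ball on the rack. Then take the dish by its handle, draw it out from under the gauge, lift it and, holding it level with the ball resting in the middle, turn it a quarter turn (either way) so that its handle lies square to the way it stood. Finish still holding the dish like that, level and still, some 15 cm above the worktop and clear of the gauge; do not move the mug or the spice jar.

Things in the scene. Friction and masses are not known exactly. Their poses are not given: they have to be found in the camera images.
- small_ball_center (a point): centre of the smaller of the two plain steel balls, 34 mm in diameter, 40 g, resting in one of the rack's two cups with its centre about 48 mm above the worktop. It is free to roll.
- large_ball_center (a point): centre of the larger plain steel ball, 44 mm in diameter, in the other cup of the rack, centre about 53 mm above the worktop; too big for the gauge. It stays there.
- rack: fixed wooden ball rack: base 190 x 40 x 14 mm with two upright cups of 27 mm diameter whose rims are 34 mm above the worktop, at x = -65 and +65 mm; either ball may be in either cup. Origin: centre of the underside; x along its length, z up.
- gauge: fixed neck gauge: a steel funnel held over the dish by a flat bracket. Origin on the worktop straight below the bore, z up. The bracket (22 mm wide, up to 97 mm high) runs from the funnel towards the gauge's own -x to a thin post at x = -112 mm on a foot 60 x 120 x 16 mm (x from -152 to -92 mm). The +x side is open, and the dish's handle points that way at the start.
- gauge_mouth (a point): centre of the funnel's upper rim, 114 mm above the worktop; the mouth is 69 mm wide inside and narrows over 18 mm to the bore.
- gauge_bore (a point): middle of the straight bore, 38 mm inside diameter, 88 mm above the worktop, on the funnel's vertical axis; the funnel's lower end is 80 mm above the worktop, its outside 43 mm wide there and 74 mm at the mouth. A ball that fits and is let go above the mouth falls through at once into the dish.
- dish: loose wooden dish, 130 to 210 g, 152 mm across and 29 mm high to its rim, standing on the worktop under the gauge. Origin: centre of the underside; z up; x points along its handle. Inside it is flat for 8 mm about the centre (8 mm above the underside), then rises at 8 degrees to 36 mm from the centre, and more steeply to the rim, so a ball comes to rest in the middle while the dish is level and runs off when it tilts by about 8 degrees.
- dish_grip (a point): middle of the dish's straight handle, 115 mm from the dish's centre along its x and 26 mm above its underside. The handle is a bar 14 mm wide, 24 mm high (12 to 36 mm above the worktop) and reaches from the rim to 156 mm from the centre; grip it firmly across its width, fingers pointing down.
- mug: loose spotted white mug, 79 mm across and 110 mm with the handle, 96 mm high; bystander to leave alone. Origin: centre of the underside.
- spice_jar: loose glass spice jar with a screw cap, 46 mm across, 106 mm high; bystander to leave alone. Origin: centre of the underside.
Mind the look-alikes: they are no part of the job. Leave any orange or pink look-alike of the part that bears small_ball_center alone.

How it is judged:
By the outcome, as a careful person would: the job done as asked, in the order asked, and still so for the second after the job is handed in, while the arm keeps its last pose, push and grip.
It also fails if it takes over 72 s, if anything falls off the work surface, if the arm or the gripper's body presses on something with over 40 N, if the wrist force passes 120 N, or if a joint passes its speed limit or range.

ROBOT

A 6-joint arm with a two-finger parallel gripper is mounted at the origin on a cart in front of the work surface, level with it; the furniture and walls round the work are solid. World frame = base frame: x ahead of the robot, y to its left, z up, the work surface at z = 0. Lengths are in mm, angles in rad, forces in N, time in s.
With the tool pointing down it reaches from about 350 to 975 mm from the base axis. Payload 7.1 kg.
Tool frame: the origin (TCP) lies between the finger pads; the fingertips stand 19 mm ahead of it and the grasp point (between the pads) is the TCP (ctrl.finger_overhang is the distance from the TCP to the fingertips, in mm); z points along the fingers, y is the line along which they close (so a half turn about z gives the same grasp; the last joint's range is limited). The gripper opens to 88 mm and grips with 3 to 60 N. Pads are 20 mm wide; open, the fingers measure 115 mm over their backs; the gripper's body (75 mm by 178 mm) begins 61 mm behind the grasp point.
Start: joints at [-1.24, 0.423, 1.63, -0, 1.089, -0.019], TCP at [214.21, -587.127, 219.575] pointing down, gripper open.
Joint ranges: [-3, 3], [-0.9, 2.11], [0.09, 2.58], [-1.31, 4.45], [0.11, 2.69], [-2.54, 2.54]. Speed limits (rad/s): [2.39, 2.39, 3.01, 3.14, 3.14, 3.14].

INTERFACE

Orientations are given as a rotation vector (axis times angle).
In Python, from workcell import ctrl gives the robot as it stands. The module is installed in compiled form; this text tells all that it offers.
- The arm moves only by the tool arm_command, never from a script. Its argument "rows" is one flat list of numbers, 7 for each row, row after row: the turn, a rotation vector about the tool's x, y, z scaled (see below), then the shift along the tool's x, y, z scaled (see below), then the opening, from -1 (shut) to 1 (fully open). A call has 1 to 5 rows; each row is the pose to reach, as a shift and turn from the pose commanded when the call began, along the tool's axes at that moment, turning the shorter way round; what a row does not reach only later rows make up. The controller multiplies each number of a shift by 80 mm and each number of a turn by 180 degrees. A row lasts 1/10 s, in which the tool goes at most 50 mm and 8.59 degrees, less where a joint would pass 70% of its speed; a pose out of reach is approached as far as the arm can. A call with a number of a shift or a turn outside -1 to 1 is refused whole. A call with a gripper value outside its range is refused whole. The fingers move at their own pace and stop on an object; the grip force is fixed at half the most. Time passes only in rows, so rows that repeat a pose let the fingers close. It gives the time, the measured TCP pose, the force, the opening and the grip force at its end, in the units of the state.
- ctrl.get_obs(): the state, without advancing time (a new reading comes with each control period).
- ctrl.get_image(name): name is "scene" or "top" or "wrist"; returns (picture, depth): 420x560x3 uint8, red, green, blue; 420x560 float32, mm along the optical axis (not along the pixel's ray), 0 where there is no reading.
- ctrl.camera_params(name): a dict with "camera_matrix" (3x3 intrinsics, pixels), "world_to_cam" (4x4, takes a point from world to camera coordinates); the wrist camera has in their place "tool_from_camera" (4x4, takes a point from camera to tool coordinates, whose origin is the TCP and whose axes are the flange's). Camera axes: x right, y down, z forward; pixel columns grow to the right and rows downward; lengths in mm; the calibration is good to about 2 mm. The wrist camera is an equidistant fisheye: a pixel r from the principal point sees the ray r / f radians off the axis. A picture is of the moment at which its call begins: read the wrist's pose just before it. camera_params takes no time and is no camera call.
- ctrl.close_job(): hands the job in; it is judged then, once.
The state is a dict: "t": time; "qpos": joint angles; "qvel": joint speeds; "joint_torque": joint torques, N m; "ee_pos": TCP position; "orientation": TCP orientation; "ft_force": force on the tool from outside, world axes, zero at the start; "moment": the same for the moment, N m; "width": finger opening in mm; "grasp_force": force on a finger pad.
Only numpy, scipy, OpenCV 4.12 (cv2) and the standard library are available. Lean on these libraries where they do the work, as an engineer would, in place of code of your own. Each camera call takes 0.05 s, during which the arm holds its last target. There are 200 camera calls.

## Working session

There is one attempt and no reset: what is moved stays moved. The work goes in short steps, Python scripts to look and compute and a tool call to move; the robot and the scene stay as the last step left them, time stands still between calls to the robot, and variables do not carry over. Pictures are saved under pics/ and viewed, at most 10 in all, crops included, and the job is handed in when it is done.

Besides the shell and the picture viewer there is one more tool, called after ">>>" as name(argument=value, ...) on one line, values as JSON. arm_command: Moves the arm, as the interface text tells. Shifts and turns lie within -1 to 1; 1 stands for 80 mm of shift or 180 degrees of turn. Its arguments: {"type":"object","properties":{"rows":{"type":"array","items":{"type":"number"}}},"required":["rows"]}

```bash
mkdir -p pics; ls
cat > h.py <<'E'
from workcell import ctrl
import numpy as np, cv2
from scipy.spatial.transform import Rotation as R
def cloud(name):
    im,d=ctrl.get_image(name); p=ctrl.camera_params(name); K=np.array(p["camera_matrix"]); T=np.linalg.inv(np.array(p["world_to_cam"]))
    v,u=np.mgrid[:420,:560]; P=np.stack([(u-K[0,2])/K[0,0]*d,(v-K[1,2])/K[1,1]*d,d],-1)@T[:3,:3].T+T[:3,3]
    P[d==0]=np.nan
    return im,d,P
E
python3 - <<'E'
from h import *
o=ctrl.get_obs(); print({k:np.round(v,3) for k,v in o.items()}, ctrl.finger_overhang)
print(R.from_rotvec(o["orientation"]).as_matrix().round(3))
ims=[]
for n in("scene","top"):
    im,d,P=cloud(n); np.savez(n,im=im,P=P)
    cv2.imwrite(f"pics/{n}.png",cv2.resize(im[:,:,::-1],(784,588)))
E
```

```text
pics
{'t': np.float64(0.0), 'qpos': array([-1.24 ,  0.424,  1.631, -0.   ,  1.089, -0.019]), 'qvel': array([ 0.001, -0.   ,  0.   , -0.002,  0.001, -0.001]), 'joint_torque': array([-1.0000e-03, -5.4463e+01, -2.7367e+01,  6.4000e-02,  2.3000e-02,
       -0.0000e+00]), 'ee_pos': array([ 214.009, -586.647,  218.833]), 'orientation': array([-3.092, -0.546,  0.   ]), 'ft_force': array([-0.796,  0.004, -0.29 ]), 'moment': array([ 0.022,  0.002, -0.001]), 'grasp_force': np.float64(0.0), 'width': np.float64(87.446)} 19.0
[[ 0.939  0.343 -0.   ]
 [ 0.343 -0.939  0.001]
 [ 0.    -0.001 -1.   ]]
```

View pics/top.png

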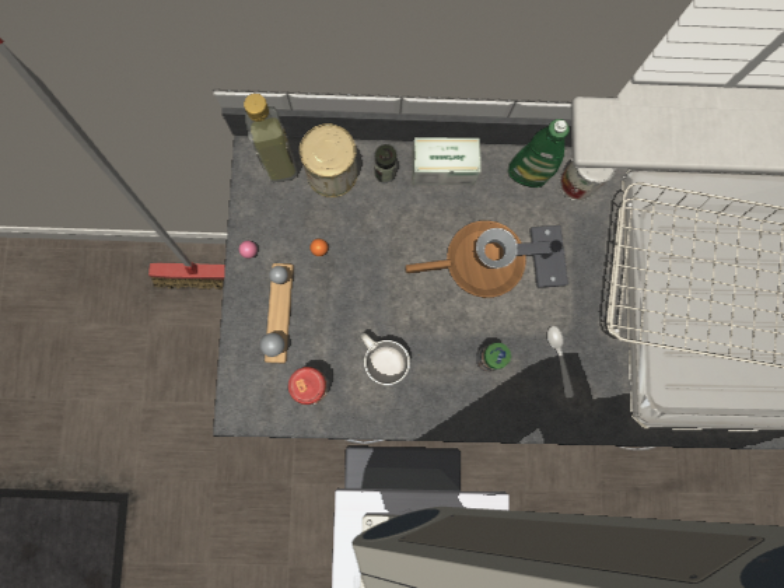

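View pics/scene.png

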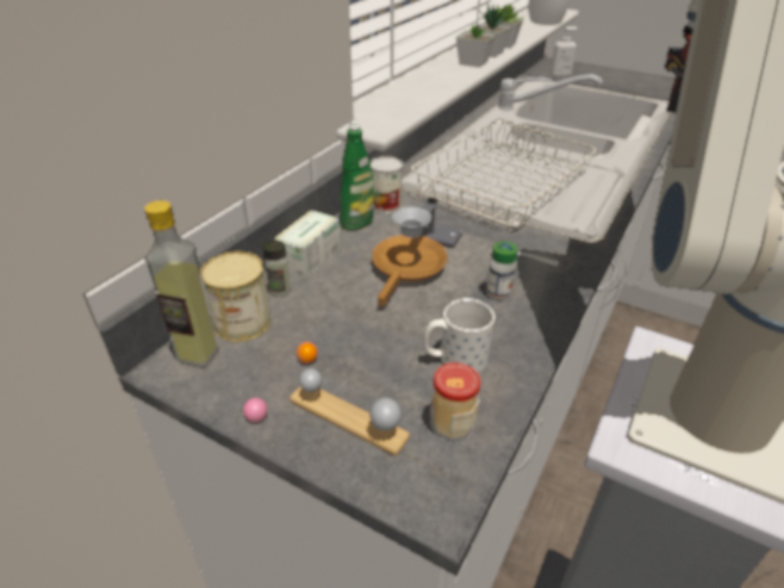

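The top view (784 px wide) shows the small ball at (279,274), the large ball at (273,344), the funnel at (497,249), and the dish with its handle running left to (407,268). The mug is at (386,362) and a green-capped jar at (497,355). In the scene view the small ball is at (311,380) and the large one at (385,413).

```bash
cat > m.py <<'E'
from h import *
from scipy.optimize import least_squares
z=np.load("top.npz"); P=z["P"]; im=z["im"]; S=np.load("scene.npz")["P"]
def win(P,u,v,r,s=1.4):
    u,v=u/s,v/s; return P[int(v-r):int(v+r+1),int(u-r):int(u+r+1)].reshape(-1,3)
def sph(Q,rad):
    f=lambda c:np.linalg.norm(Q-c,axis=1)-rad
    r=least_squares(f,Q.mean(0)-[0,0,10],loss="soft_l1",f_scale=1); return r.x.round(1),np.abs(r.fun).mean().round(2),len(Q)
for nm,u,v,r,rad in(("small",279,274,10,17),("large",273,344,12,22)):
    Q=win(P,u,v,r); Q=Q[Q[:,2]>36]; print(nm,"top",sph(Q,rad),"zmax",np.nanmax(Q[:,2]))
for nm,u,v,r,rad in(("small",311,380,9,17),("large",385,413,12,22)):
    Q=win(S,u,v,r); Q=Q[Q[:,2]>38]; print(nm,"scene",sph(Q,rad))
def circ(Q):
    f=lambda c:np.hypot(Q[:,0]-c[0],Q[:,1]-c[1])-c[2]
    r=least_squares(f,[*Q[:,:2].mean(0),30],loss="soft_l1"); return r.x.round(1),np.abs(r.fun).mean().round(2),len(Q)
Q=win(P,497,249,22); Q=Q[Q[:,2]>109]; print("mouth rim",circ(Q),Q[:,2].mean())
# dish, handle
A=P.reshape(-1,3); u,v=[a.ravel()*1.4 for a in np.mgrid[:420,:560][::-1]]
C=im.reshape(-1,3).astype(int); brown=(C[:,0]-C[:,2]>40)
H=A[(u>402)&(u<450)&(v>255)&(v<280)&(A[:,2]>28)&(A[:,2]<42)]
c=H.mean(0); w,V=np.linalg.eigh(np.cov((H-c)[:,:2].T)); ax=V[:,1]*np.sign(V[1,1])
pr=(H-c)[:,:2]; print("handle c",c.round(1),"axis",ax.round(3),"span",(pr@ax).min(),(pr@ax).max(),"w",np.ptp(pr@V[:,0]),len(H))
print("tip",(c[:2]+ax*(pr@ax).max()).round(1))
D=A[(u>435)&(u<535)&(v>215)&(v<305)&brown&(A[:,2]>25)&(A[:,2]<31)]
print("dish rim",circ(D),D[:,2].mean())
for nm,a in(("mug",(365,412,335,388)),("green jar",(480,515,338,372)),("black jar",(372,400,143,185)),("rack",(262,296,262,365)),("foot",(530,570,222,290)),("orange",(309,330,237,258))):
    Q=A[(u>a[0])&(u<a[1])&(v>a[2])&(v<a[3])&(A[:,2]>7)]
    print(nm,np.nanmin(Q,0).round(),np.nanmax(Q,0).round())
Q=A[(u>262)&(u<296)&(v>285)&(v<330)&(A[:,2]>9)&(A[:,2]<19)];c=Q.mean(0);w,V=np.linalg.eigh(np.cov((Q-c)[:,:2].T));print("rack",c.round(1),V[:,1].round(3))
Q=A[(u>515)&(u<545)&(v>235)&(v<262)&(A[:,2]>85)];print("bracket",np.nanmean(Q,0).round(1))
E
python3 m.py
```

```text
small top (array([536.9, 277.7,  47.8]), np.float64(1.25), 136) zmax 68.65604377858313
large top (array([406.7, 280.7,  53.6]), np.float64(1.23), 238) zmax 80.17942291715576
small scene (array([537.1, 277.1,  46.6]), np.float64(0.72), 214)
large scene (array([407.2, 280.3,  52.3]), np.float64(0.72), 412)
mouth rim (array([ 583.7, -114.9,   33.3]), np.float64(1.86), 198) 112.04835605817125
handle c [565.3  -1.8  34.6] axis [-0.159  0.987] span -42.52748681199376 44.7561000930672 w 24.97453882610132 186
tip [558.2  42.3]
dish rim (array([ 583.6, -111.5,   70.9]), np.float64(2.46), 366) 27.797912879101332
mug [339.  36.   7.] [423. 112. 100.]
green jar [ 371. -141.    8.] [416. -95. 111.]
black jar [733.  66.   8.] [774. 106. 111.]
rack [376. 257.   7.] [566. 300.  80.]
foot [ 534. -271.    7.] [ 660. -182.  103.]
orange [580. 192.   7.] [615. 224.  39.]
rack [479.5 278.2  13.7] [-0.999  0.032]
bracket [ 590.  -180.8   91.3]
```

>>> arm_command(rows=[0,0,0,0.415,-0.485,0,1,0,0,0,0.83,-0.97,0,1,0,0,0,0.83,-0.97,0,1])

```text
t: 0.4
ee_pos: [250.5, -486.2, 218.6]
orientation: [-3.088, -0.55, 0.001]
ft_force: [-0.3, 0.6, -0.1]
width: 88.1
grasp_force: 0.0
```

>>> arm_command(rows=[0,0,0,0.415,-0.485,0,1,0,0,0,0.83,-0.97,0,1,0,0,0,0.83,-0.97,0,1])

```text
t: 0.7
ee_pos: [286.1, -391.5, 219.1]
orientation: [-3.09, -0.551, 0.001]
ft_force: [-0.2, 0.0, 0.5]
width: 87.9
grasp_force: 0.0
```

>>> arm_command(rows=[0,0,0,0.415,-0.485,0,1,0,0,0,0.83,-0.97,0,1,0,0,0,0.83,-0.97,0,1])

```text
t: 1.0
ee_pos: [322.2, -296.9, 219.3]
orientation: [-3.091, -0.552, 0.001]
ft_force: [0.7, -0.8, -0.2]
width: 87.9
grasp_force: 0.0
```

>>> arm_command(rows=[0,0,0,0.415,-0.485,0,1,0,0,0,0.83,-0.97,0,1,0,0,0,0.83,-0.97,0,1])

```text
t: 1.3
ee_pos: [358.6, -201.9, 219.6]
orientation: [-3.092, -0.554, -0.001]
ft_force: [-0.2, -0.2, -0.2]
width: 87.7
grasp_force: 0.0
```

>>> arm_command(rows=[0,0,0,0.415,-0.485,0,1,0,0,0,0.83,-0.97,0,1,0,0,0,0.83,-0.97,0,1])

```text
t: 1.6
ee_pos: [395.1, -106.5, 219.8]
orientation: [3.092, 0.554, 0.002]
ft_force: [-0.3, -0.9, 0.3]
width: 87.8
grasp_force: 0.0
```

>>> arm_command(rows=[0,0,0,0.415,-0.485,0,1,0,0,0,0.83,-0.97,0,1,0,0,0,0.83,-0.97,0,1])

```text
t: 1.9
ee_pos: [431.5, -11.2, 219.9]
orientation: [3.092, 0.553, 0.003]
ft_force: [0.4, -0.3, 0.1]
width: 87.8
grasp_force: 0.0
```

>>> arm_command(rows=[0,0,0,0.415,-0.485,0,1,0,0,0,0.83,-0.97,0,1,0,0,0,0.83,-0.97,0,1])

```text
t: 2.2
ee_pos: [467.7, 84.2, 219.9]
orientation: [-3.093, -0.551, -0.004]
ft_force: [-0.9, -0.7, -0.4]
width: 87.8
grasp_force: 0.0
```

>>> arm_command(rows=[0,0,0,0.415,-0.485,0,1,0,0,0,0.83,-0.97,0,1,0,0,0,0.83,-0.97,0,1])

```text
t: 2.5
ee_pos: [503.6, 179.6, 219.7]
orientation: [-3.093, -0.549, -0.004]
ft_force: [0.7, -0.3, -0.1]
width: 87.8
grasp_force: 0.0
```

>>> arm_command(rows=[0,0,0,0.415,-0.485,0,1,0,0,0,0.83,-0.97,0,1,0,0,0,0.83,-0.97,0,1,0,0,0,0.83,-0.97,0,1])

```text
t: 2.9
ee_pos: [537.1, 271.9, 218.8]
orientation: [3.092, 0.547, -0.002]
ft_force: [-0.3, -0.3, -0.7]
width: 88.0
grasp_force: 0.0
```

```bash
cat >> h.py <<'E'
def wrist():
    o=ctrl.get_obs(); im,d=ctrl.get_image("wrist"); p=ctrl.camera_params("wrist"); K=np.array(p["camera_matrix"]); X=np.array(p["tool_from_camera"])
    v,u=np.mgrid[:420,:560]; a=(u-K[0,2])/K[0,0]; b=(v-K[1,2])/K[1,1]; th=np.hypot(a,b)+1e-9
    k=np.tan(np.minimum(th,1.5))/th
    C=np.stack([a*k*d,b*k*d,d],-1); T=C@X[:3,:3].T+X[:3,3]
    W=T@R.from_rotvec(o["orientation"]).as_matrix().T+o["ee_pos"]; W[(d==0)|(th>1.4)]=np.nan
    return o,im,d,T,W
E
python3 - <<'E'
from h import *
from scipy.optimize import least_squares
o,im,d,T,W=wrist(); print(o["ee_pos"].round(1))
A=W.reshape(-1,3)
for c,rad in(((537,277.5,48),17),((407,280.5,53),22)):
    Q=A[np.linalg.norm(A-c,axis=1)<rad+8]; Q=Q[Q[:,2]>38]
    r=least_squares(lambda x:np.linalg.norm(Q-x,axis=1)-rad,c,loss="soft_l1"); print(r.x.round(1),np.abs(r.fun).mean().round(2),len(Q))
cv2.imwrite("pics/w1.png",im[:,:,::-1])
E
```

```text
[537.1 271.9 218.8]
[536.  277.1  48.6] 0.39 802
[406.3 280.2  54.5] 0.47 1095
```

View pics/w1.png

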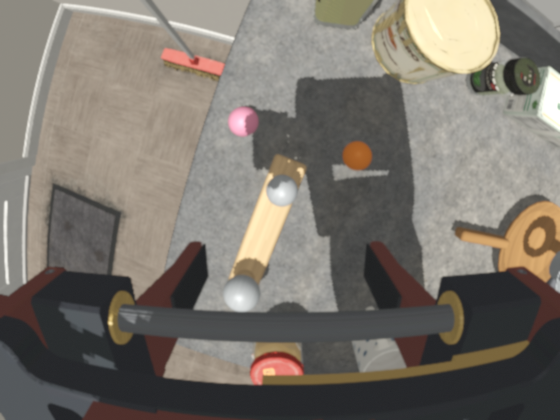

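The wrist view shows the small ball at (282,190) between open fingers, with the orange and pink balls well clear. Its fitted centre agrees with the earlier ones, so I'm lowering.

>>> arm_command(rows=[0,0,0,0.013,-0.066,0.5,1,0,0,0,0.013,-0.066,1,1,0,0,0,0.013,-0.066,1,1])

```text
t: 3.25
ee_pos: [531.9, 274.8, 135.0]
orientation: [3.091, 0.543, -0.015]
ft_force: [-0.4, -1.4, -0.3]
width: 88.0
grasp_force: 0.0
```

>>> arm_command(rows=[0,0,0,0,0,0.35,1,0,0,0,0,0.7,1,0,0,0,0,0.7,1,0,0,0,0,0.7,1])

```text
validation failed for argument at $.ro...
```

>>> arm_command(rows=[0,0,0,0,0,0.2,1,0,0,0,0,0.2,1,0,0,0,0,0.2,1])

```text
validation failed for argument at $.ro...
```

Run:
```python
from h import *
o=ctrl.get_obs(); print({k:np.round(v,3).tolist() for k,v in o.items()})
```

```text
{'t': 3.25, 'qpos': [0.457, 0.496, 1.739, -0.001, 0.917, 1.68], 'qvel': [0.006, -0.059, -0.068, 0.002, 0.075, 0.005], 'joint_torque': [0.335, -55.005, -25.035, 0.026, -1.102, 0.003], 'ee_pos': [531.923, 274.848, 134.974], 'orientation': [3.091, 0.543, -0.015], 'ft_force': [-0.445, -1.368, -0.317], 'moment': [-0.041, 0.041, 0.068], 'grasp_force': 0.0, 'width': 87.972}
```

>>> arm_command(rows=[0.0,0.0,0.0,0.0,0.0,0.2,1.0])

```text
t: 3.35
ee_pos: [536.4, 277.4, 125.1]
orientation: [3.094, 0.544, 0.002]
ft_force: [0.0, -0.0, 0.7]
width: 88.1
grasp_force: 0.0
```

The single-row call was accepted, and the XY offset was only lag. I'm lowering on to the ball.

>>> arm_command(rows=[0.0,0.0,0.0,0.0,0.0,0.3,1.0,0.0,0.0,0.0,0.0,0.0,0.6,1.0,0.0,0.0,0.0,0.0,0.0,0.8,1.0,0.0,0.0,0.0,0.0,0.0,0.93,1.0,0.0,0.0,0.0,0.0,0.0,0.93,1.0])

```text
t: 3.85
ee_pos: [535.2, 278.3, 48.8]
orientation: [3.093, 0.546, -0.002]
ft_force: [-0.3, 0.2, -0.2]
width: 87.8
grasp_force: 0.0
```

>>> arm_command(rows=[0.0,0.0,0.0,0.0,0.0,0.0,-1.0,0.0,0.0,0.0,0.0,0.0,0.0,-1.0,0.0,0.0,0.0,0.0,0.0,0.0,-1.0,0.0,0.0,0.0,0.0,0.0,0.0,-1.0,0.0,0.0,0.0,0.0,0.0,0.0,-1.0])

```text
t: 4.35
ee_pos: [535.6, 279.2, 49.5]
orientation: [-3.093, -0.547, -0.001]
ft_force: [-0.2, -0.7, -0.3]
width: 51.3
grasp_force: 0.0
```

>>> arm_command(rows=[0.0,0.0,0.0,0.0,0.0,0.0,-1.0,0.0,0.0,0.0,0.0,0.0,0.0,-1.0,0.0,0.0,0.0,0.0,0.0,0.0,-1.0])

```text
t: 4.65
ee_pos: [536.3, 278.0, 49.8]
orientation: [3.091, 0.548, 0.001]
ft_force: [2.6, -7.2, 6.9]
width: 30.3
grasp_force: 29.7
```

>>> arm_command(rows=[0.0,0.0,0.0,0.0,0.0,0.0,-1.0,0.0,0.0,0.0,0.0,0.0,0.0,-1.0])

```text
t: 4.85
ee_pos: [536.3, 278.0, 49.8]
orientation: [3.092, 0.547, 0.002]
ft_force: [1.9, -7.3, 5.3]
width: 30.2
grasp_force: 29.7
```

Run:
```python
from h import *
o,im,d,T,W=wrist()
cv2.imwrite("pics/w2.png",np.hstack([im[150:,130:430,::-1]]))
```

```text
(no output)
```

View pics/w2.png

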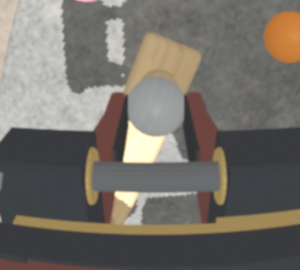

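The crop shows the ball between the fingers at about (156,105). The width is stable at 30 mm with 30 N of grip, so I'm lifting slowly and checking.

>>> arm_command(rows=[0.0,0.0,0.0,0.0,0.0,-0.1,-1.0,0.0,0.0,0.0,0.0,0.0,-0.25,-1.0,0.0,0.0,0.0,0.0,0.0,-0.4,-1.0,0.0,0.0,0.0,0.0,0.0,-0.5,-1.0,0.0,0.0,0.0,0.0,0.0,-0.5,-1.0])

```text
t: 5.4
ee_pos: [536.4, 279.8, 91.0]
orientation: [-3.093, -0.547, -0.004]
ft_force: [0.6, -0.6, 0.2]
width: 30.3
grasp_force: 28.8
```

Run:
```python
from h import *
from scipy.optimize import least_squares
o,im,d,T,W=wrist(); print(o["ee_pos"].round(1),o["width"],o["grasp_force"])
g=(np.ptp(im.astype(int),axis=2)<30)&(np.linalg.norm(T,axis=2)<26)
Q=T[g]; r=least_squares(lambda x:np.linalg.norm(Q-x,axis=1)-17,[0,0,0],loss="soft_l1"); print(r.x.round(1),np.abs(r.fun).mean().round(2),len(Q))
cv2.imwrite("pics/w3.png",im[150:,130:430,::-1])
```

```text
[536.4 279.8  91. ] 30.27381039325527 28.799155354499817
[-0.1 -0.5  1. ] 0.74 2951
```

View pics/w3.png

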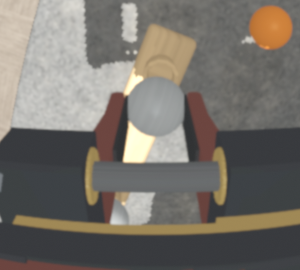

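The ball is held, with its fitted centre within 1 mm of the TCP. I'm carrying it to the gauge.

>>> arm_command(rows=[0.0,0.0,0.0,-0.05,0.2,-0.3,-1.0,0.0,0.0,0.0,-0.1,0.5,-0.7,-1.0,0.0,0.0,0.0,-0.226,0.966,-0.95,-1.0,0.0,0.0,0.0,-0.226,0.966,-0.95,-1.0])

```text
t: 5.85
ee_pos: [546.4, 197.7, 167.6]
orientation: [3.094, 0.543, 0.006]
ft_force: [-0.3, 1.4, 0.0]
width: 30.2
grasp_force: 28.8
```

>>> arm_command(rows=[0.0,0.0,0.0,-0.113,0.483,0.0,-1.0,0.0,0.0,0.0,-0.226,0.966,0.0,-1.0])

```text
t: 6.05
ee_pos: [554.0, 121.5, 164.6]
orientation: [-3.093, -0.549, 0.001]
ft_force: [-0.2, -1.0, -0.7]
width: 29.7
grasp_force: 28.8
```

>>> arm_command(rows=[0.0,0.0,0.0,-0.113,0.483,0.0,-1.0,0.0,0.0,0.0,-0.226,0.966,0.0,-1.0])

```text
t: 6.25
ee_pos: [563.4, 41.9, 164.3]
orientation: [-3.093, -0.547, 0.002]
ft_force: [0.0, -0.3, -0.0]
width: 30.1
grasp_force: 28.8
```

>>> arm_command(rows=[0.0,0.0,0.0,-0.113,0.483,0.0,-1.0,0.0,0.0,0.0,-0.226,0.966,0.0,-1.0,0.0,0.0,0.0,-0.226,0.966,0.0,-1.0,0.0,0.0,0.0,-0.226,0.966,0.0,-1.0])

```text
t: 6.65
ee_pos: [573.0, -36.2, 164.3]
orientation: [-3.093, -0.543, 0.002]
ft_force: [0.2, 1.3, -0.1]
width: 29.9
grasp_force: 28.8
```

Run:
```python
from h import *
from scipy.optimize import least_squares
o,im,d,T,W=wrist(); print(o["ee_pos"].round(1),o["orientation"].round(4),o["width"])
A=W.reshape(-1,3)
def circ(Q,r0):
    r=least_squares(lambda c:np.hypot(Q[:,0]-c[0],Q[:,1]-c[1])-c[2],[583.7,-114.5,r0],loss="soft_l1"); return r.x.round(1),np.abs(r.fun).mean().round(2),len(Q)
Q=A[(np.hypot(A[:,0]-583.7,A[:,1]+114.5)<45)&(abs(A[:,2]-113)<3)]; print("rim",circ(Q,36))
C=im.reshape(-1,3).astype(int); br=C[:,0]-C[:,2]>40
D=A[br&(abs(A[:,2]-28)<3)&(abs(np.hypot(A[:,0]-583.7,A[:,1]+114.5)-74)<12)&(A[:,1]<-60)]; print("dish",circ(D,75))
H=A[br&(abs(A[:,2]-35)<3)&(A[:,1]>-30)&(A[:,1]<60)&(abs(A[:,0]-565)<30)]; c=H.mean(0);w,V=np.linalg.eigh(np.cov((H-c)[:,:2].T));ax=V[:,1]*np.sign(V[1,1]); print("handle",c.round(1),ax.round(3),((H-c)[:,:2]@ax).max(),np.percentile((H-c)[:,:2]@V[:,0],[1,99]),len(H))
cv2.imwrite("pics/w4.png",im[:,:,::-1])
```

```text
[573.  -36.2 164.3] [-3.0934e+00 -5.4350e-01  2.1000e-03] 29.945106754332414
rim (array([ 584.2, -115.5,   33.5]), np.float64(1.45), 1478)
dish (array([ 584.3, -112. ,   70. ]), np.float64(2.21), 1320)
handle [565.7   5.4  35.9] [-0.161  0.987] 36.65585220665113 [-6.00486362  7.40524372] 1069
```

>>> arm_command(rows=[0.0,0.0,0.0,-0.1,0.48,0.0,-1.0,0.0,0.0,0.0,-0.206,0.976,0.0,-1.0,0.0,0.0,0.0,-0.206,0.976,0.16,-1.0,0.0,0.0,0.0,-0.206,0.976,0.32,-1.0,0.0,0.0,0.0,-0.206,0.976,0.32,-1.0])

```text
t: 7.2
ee_pos: [582.7, -113.0, 137.0]
orientation: [-3.091, -0.548, 0.007]
ft_force: [0.4, -0.2, -0.7]
width: 30.2
grasp_force: 28.8
```

>>> arm_command(rows=[0.0,0.0,0.0,0.0,0.0,0.0,-1.0,0.0,0.0,0.0,0.0,0.0,0.0,-1.0,0.0,0.0,0.0,0.0,0.0,0.0,-1.0])

```text
t: 7.5
ee_pos: [585.1, -114.4, 140.1]
orientation: [3.093, 0.548, 0.001]
ft_force: [1.1, 1.0, -1.0]
width: 29.8
grasp_force: 28.8
```

Centred over the mouth (585,-114), with the fingertips about 7 mm above the rim. Opening the fingers.

>>> arm_command(rows=[0.0,0.0,0.0,0.0,0.0,0.0,1.0,0.0,0.0,0.0,0.0,0.0,0.0,1.0,0.0,0.0,0.0,0.0,0.0,0.0,1.0,0.0,0.0,0.0,0.0,0.0,0.0,1.0,0.0,0.0,0.0,0.0,0.0,0.0,1.0])

```text
t: 8.0
ee_pos: [584.7, -115.2, 139.6]
orientation: [3.094, 0.546, 0.0]
ft_force: [0.4, -0.8, -0.1]
width: 66.5
grasp_force: 0.0
```

>>> arm_command(rows=[0.0,0.0,0.0,0.0,0.0,0.0,1.0,0.0,0.0,0.0,0.0,0.0,-0.3,1.0,0.0,0.0,0.0,0.0,0.0,-0.6,1.0,0.0,0.0,0.0,0.0,0.0,-0.6,1.0])

```text
t: 8.4
ee_pos: [586.8, -115.6, 190.6]
orientation: [3.092, 0.546, 0.008]
ft_force: [0.2, 0.2, 0.1]
width: 87.7
grasp_force: 0.0
```

Run:
```python
from h import *
o,im,d,T,W=wrist()
im2,_=ctrl.get_image("scene")
print(o["ee_pos"],o["orientation"])
cv2.imwrite("pics/w5.png",np.hstack([im[:,:,::-1][60:360,130:430],cv2.resize(im2[130:230,220:360,::-1],(420,300))]))
```

```text
[ 586.7958038  -115.59666482  190.60289857] [3.09159007 0.54611243 0.00821404]
```

View pics/w5.png

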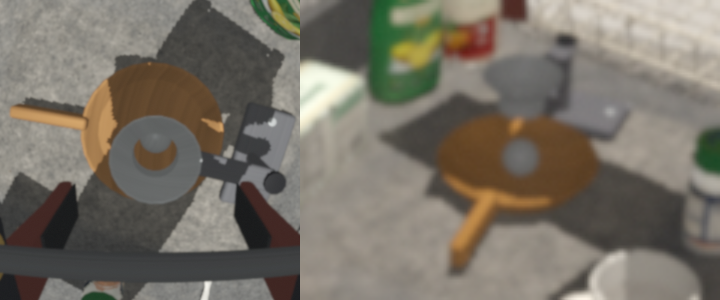

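The ball is resting in the dish: right panel at (520,157), and visible through the bore in the left panel at (155,140). Next I go to the handle.

>>> arm_command(rows=[0.0,0.0,-0.045,0.02,-0.1,0.0,1.0,0.0,0.0,-0.09,0.05,-0.3,0.0,1.0,0.0,0.0,-0.135,0.1,-0.5,0.0,1.0,0.0,0.0,-0.18,0.13,-0.7,0.0,1.0,0.0,0.0,-0.22,0.13,-0.7,0.0,1.0])

```text
t: 9.0
ee_pos: [573.8, -57.3, 185.9]
orientation: [-2.718, -1.571, 0.004]
ft_force: [-0.8, -0.3, 0.2]
width: 87.8
grasp_force: 0.0
```

>>> arm_command(rows=[0.0,0.0,-0.045,0.0,0.0,0.0,1.0,0.0,0.0,-0.09,0.0,0.0,0.0,1.0,0.0,0.0,-0.135,0.0,0.0,0.0,1.0,0.0,0.0,-0.18,0.0,0.0,0.0,1.0,0.0,0.0,-0.22,0.0,0.0,0.0,1.0])

```text
t: 9.5
ee_pos: [574.3, -58.8, 185.9]
orientation: [-2.027, -2.397, 0.002]
ft_force: [-0.1, 0.5, -0.1]
width: 87.7
grasp_force: 0.0
```

>>> arm_command(rows=[0.0,0.0,0.0,0.0,0.0,0.0,1.0,0.0,0.0,0.0,0.0,0.0,0.0,1.0])

```text
t: 9.7
ee_pos: [574.7, -58.9, 186.6]
orientation: [-2.038, -2.389, 0.001]
ft_force: [-0.1, 0.1, 0.7]
width: 87.7
grasp_force: 0.0
```

```bash
cat > hd.py <<'E'
from h import *
o,im,d,T,W=wrist(); M=R.from_rotvec(o["orientation"]).as_matrix(); print(o["ee_pos"].round(1)); print(M.round(3))
A=W.reshape(-1,3); C=im.reshape(-1,3).astype(int); br=C[:,0]-C[:,2]>40
H=A[br&(abs(A[:,2]-35)<4)&(A[:,1]>-30)&(A[:,1]<60)&(abs(A[:,0]-565)<30)]; c=H.mean(0);w,V=np.linalg.eigh(np.cov((H-c)[:,:2].T));ax=V[:,1]*np.sign(V[1,1]); e=((H-c)[:,:2]@ax).max()
print("handle",c.round(1),ax.round(3),e.round(1),np.percentile((H-c)[:,:2]@V[:,0],[1,99]),len(H))
tip=c[:2]+ax*e; g=np.r_[tip-ax*44,26]; print("tip",tip,"grip",g.round(1),"shift tool/80",(M.T@(g-o["ee_pos"])/80).round(3))
print("yaw err deg (turn tool z)",np.degrees(np.arctan2((M.T@[ax[0],ax[1],0])[1],(M.T@[ax[0],ax[1],0])[0])))
E
python3 hd.py
```

```text
[574.7 -58.9 186.6]
[[-0.157  0.988 -0.002]
 [ 0.988  0.157  0.   ]
 [ 0.    -0.002 -1.   ]]
handle [564.6   6.1  35.8] [-0.155  0.988] 35.7 [-6.95656841  6.68039468] 1063
tip [559.03282106  41.37121091] grip [565.9  -2.1  26. ] shift tool/80 [0.717 0.006 2.007]
yaw err deg (turn tool z) 0.11078048987435102
```

>>> arm_command(rows=[0.0,0.0,0.0,0.35,0.0,0.0,1.0,0.0,0.0,0.0,0.717,0.003,0.2,1.0,0.0,0.0,0.0,0.717,0.003,0.6,1.0,0.0,0.0,0.0,0.717,0.003,0.9,1.0,0.0,0.0,0.0,0.717,0.003,0.9,1.0])

```text
t: 10.25
ee_pos: [563.8, -1.9, 112.5]
orientation: [-2.034, -2.388, 0.006]
ft_force: [-0.8, -0.4, 0.7]
width: 87.5
grasp_force: 0.0
```

>>> arm_command(rows=[0.0,0.0,0.0,0.0,0.0,0.2,1.0,0.0,0.0,0.0,0.0,0.0,0.4,1.0,0.0,0.0,0.0,0.0,0.0,0.6,1.0,0.0,0.0,0.0,0.0,0.0,0.7,1.0,0.0,0.0,0.0,0.0,0.0,0.7,1.0])

```text
t: 10.75
ee_pos: [566.1, -2.4, 59.4]
orientation: [-2.036, -2.392, 0.001]
ft_force: [0.3, 1.1, 0.1]
width: 87.7
grasp_force: 0.0
```

>>> arm_command(rows=[0.0,0.0,0.0,0.0,0.0,0.0,1.0,0.0,0.0,0.0,0.0,0.0,0.0,1.0])

```text
t: 10.95
ee_pos: [567.0, -2.3, 60.6]
orientation: [2.035, 2.392, 0.002]
ft_force: [-0.5, -0.0, 0.1]
width: 87.6
grasp_force: 0.0
```

```bash
python3 hd.py
```

```text
[567.   -2.3  60.6]
[[-0.16   0.987  0.002]
 [ 0.987  0.16  -0.   ]
 [-0.     0.002 -1.   ]]
handle [564.4   8.1  35.8] [-0.164  0.987] 34.1 [-6.7635286   6.69976728] 2382
tip [558.79576317  41.79995547] grip [566.   -1.6  26. ] shift tool/80 [ 0.011 -0.012  0.432]
yaw err deg (turn tool z) -0.20172048958413988
```

>>> arm_command(rows=[0.0,0.0,0.0,0.005,-0.012,0.15,1.0,0.0,0.0,0.0,0.005,-0.012,0.3,1.0,0.0,0.0,0.0,0.005,-0.012,0.43,1.0,0.0,0.0,0.0,0.005,-0.012,0.43,1.0,0.0,0.0,0.0,0.005,-0.012,0.43,1.0])

```text
t: 11.5
ee_pos: [564.9, -2.0, 24.4]
orientation: [-2.035, -2.392, 0.001]
ft_force: [-0.0, 0.3, 0.8]
width: 87.7
grasp_force: 0.0
```

>>> arm_command(rows=[0.0,0.0,0.0,0.0,0.0,0.0,0.0,0.0,0.0,0.0,0.0,0.0,0.0,-0.3,0.0,0.0,0.0,0.0,0.0,0.0,-0.5,0.0,0.0,0.0,0.0,0.0,0.0,-0.5,0.0,0.0,0.0,0.0,0.0,0.0,-0.5])

```text
t: 12.0
ee_pos: [565.4, -2.0, 25.4]
orientation: [2.035, 2.393, 0.0]
ft_force: [0.1, -0.2, -0.0]
width: 51.5
grasp_force: 0.0
```

>>> arm_command(rows=[0.0,0.0,0.0,0.0,0.0,0.0,-0.55,0.0,0.0,0.0,0.0,0.0,0.0,-0.6,0.0,0.0,0.0,0.0,0.0,0.0,-0.65,0.0,0.0,0.0,0.0,0.0,0.0,-0.7,0.0,0.0,0.0,0.0,0.0,0.0,-0.75])

```text
t: 12.5
ee_pos: [565.4, -2.0, 25.2]
orientation: [2.035, 2.393, 0.0]
ft_force: [1.4, 0.1, -0.8]
width: 13.7
grasp_force: 30.0
```

>>> arm_command(rows=[0.0,0.0,0.0,0.0,0.0,0.0,-1.0,0.0,0.0,0.0,0.0,0.0,0.0,-1.0,0.0,0.0,0.0,0.0,0.0,0.0,-1.0,0.0,0.0,0.0,0.0,0.0,0.0,-1.0,0.0,0.0,0.0,0.0,0.0,0.0,-1.0])

```text
t: 13.0
ee_pos: [565.3, -2.0, 25.2]
orientation: [2.035, 2.393, 0.0]
ft_force: [1.0, 0.6, -0.6]
width: 13.8
grasp_force: 30.0
```

Handle gripped (13.8 mm, 30 N). I'm lifting slightly and checking tilt and ball.

>>> arm_command(rows=[0.0,0.0,0.0,0.0,0.0,-0.02,-1.0,0.0,0.0,0.0,0.0,0.0,-0.05,-1.0,0.0,0.0,0.0,0.0,0.0,-0.08,-1.0,0.0,0.0,0.0,0.0,0.0,-0.11,-1.0,0.0,0.0,0.0,0.0,0.0,-0.13,-1.0])

```text
t: 13.5
ee_pos: [565.3, -2.0, 35.8]
orientation: [2.035, 2.393, 0.0]
ft_force: [0.1, -0.3, -1.4]
width: 13.5
grasp_force: 30.0
```

>>> arm_command(rows=[0.0,0.0,0.0,0.0,0.0,0.0,-1.0,0.0,0.0,0.0,0.0,0.0,0.0,-1.0])

```text
t: 13.7
ee_pos: [565.3, -2.0, 35.6]
orientation: [-2.035, -2.393, -0.0]
ft_force: [0.9, 0.7, -2.6]
width: 13.8
grasp_force: 30.0
```

```bash
cat > tl.py <<'E'
from h import *
import sys
o=ctrl.get_obs(); M=R.from_rotvec(o["orientation"]).as_matrix(); print(o["ee_pos"].round(1),"F",o["ft_force"].round(1),"M",o["moment"].round(2),"w",o["width"].round(1))
_,im,d,T,W=wrist(); im2,d2,S=cloud("scene")
ax=M[:,0]; cen=o["ee_pos"]-ax*112-[0,0,26]
for n,P,I in(("wrist",W,im),("scene",S,im2)):
    A=P.reshape(-1,3); C=I.reshape(-1,3).astype(int); br=C[:,0]-C[:,2]>40
    r=np.hypot(A[:,0]-cen[0],A[:,1]-cen[1]); Q=A[br&(r>69)&(r<75)&(abs(A[:,2]-cen[2]-28)<12)]
    if len(Q)<30: print(n,len(Q)); continue
    B=np.c_[(Q-cen)[:,:2]@np.c_[M[:2,0],M[:2,1]],np.ones(len(Q))]
    s=np.linalg.lstsq(B,Q[:,2],rcond=None)[0]; print(n,"slope along handle, across deg",np.degrees(s[:2]).round(2),"rim z",s[2].round(1),"n",len(Q))
cv2.imwrite(f"pics/{sys.argv[1]}.png",np.hstack([im[:,:,::-1][60:360,100:460],cv2.resize(im2[100:260,190:390,::-1],(420,300))]))
E
python3 tl.py t1
```

```text
Traceback (most recent call last):
  File "tl.py", line 3, in <module>
    o=ctrl.get_obs(); M=R.from_rotvec(o["orientation"]).as_matrix(); print(o["ee_pos"].round(1),"F",o["ft_force"].round(1),"M",o["moment"].round(2),"w",o["width"].round(1))
                                                                                                                                                        ^^^^^^^^^^^^^^^^
AttributeError: 'float' object has no attribute 'round'
```

```bash
sed -i 's/o\["width"\].round(1)/o["width"]/' tl.py; python3 tl.py t1
```

```text
[565.3  -2.   35.6] F [ 0.9  0.7 -2.6] M [ 0.15 -0.08 -0.08] w 13.816736620796215
wrist 0
scene slope along handle, across deg [-1.47  0.46] rim z 35.2 n 94
```

View pics/t1.png

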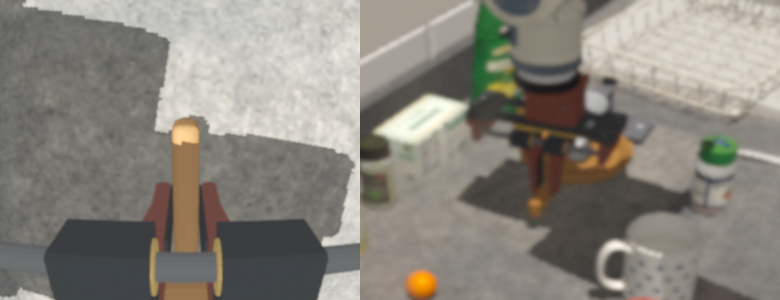

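The dish hangs clear with its full weight on the wrist (about 2.6 N) and looks level. The ball is still in it, seen at about (580,148) in the right panel. I'm drawing it out with gentle ramps.

>>> arm_command(rows=[0.0,0.0,0.0,0.025,0.0,0.0,-1.0,0.0,0.0,0.0,0.075,0.0,0.0,-1.0,0.0,0.0,0.0,0.15,0.0,0.0,-1.0,0.0,0.0,0.0,0.25,0.0,0.0,-1.0,0.0,0.0,0.0,0.36,0.0,0.0,-1.0])

```text
t: 14.3
ee_pos: [560.5, 27.2, 35.6]
orientation: [-2.035, -2.393, 0.0]
ft_force: [1.0, 0.3, -2.4]
width: 13.7
grasp_force: 30.0
```

>>> arm_command(rows=[0.0,0.0,0.0,0.125,0.0,0.0,-1.0,0.0,0.0,0.0,0.25,0.0,0.0,-1.0,0.0,0.0,0.0,0.375,0.0,0.0,-1.0,0.0,0.0,0.0,0.5,0.0,0.0,-1.0,0.0,0.0,0.0,0.625,0.0,0.0,-1.0])

```text
t: 14.8
ee_pos: [552.5, 76.7, 35.6]
orientation: [2.035, 2.393, 0.0]
ft_force: [-0.2, -0.1, -1.8]
width: 13.5
grasp_force: 30.0
```

>>> arm_command(rows=[0.0,0.0,0.0,0.125,0.0,0.0,-1.0,0.0,0.0,0.0,0.25,0.0,0.0,-1.0,0.0,0.0,0.0,0.36,0.0,0.0,-1.0,0.0,0.0,0.0,0.46,0.0,0.0,-1.0,0.0,0.0,0.0,0.55,0.0,0.0,-1.0])

```text
t: 15.3
ee_pos: [545.5, 119.9, 35.6]
orientation: [2.035, 2.393, -0.0]
ft_force: [-0.3, -0.2, -2.1]
width: 13.5
grasp_force: 30.0
```

>>> arm_command(rows=[0.0,0.0,0.0,0.08,0.0,0.0,-1.0,0.0,0.0,0.0,0.14,0.0,0.0,-1.0,0.0,0.0,0.0,0.19,0.0,0.0,-1.0,0.0,0.0,0.0,0.225,0.0,0.0,-1.0,0.0,0.0,0.0,0.24,0.0,0.0,-1.0])

```text
t: 15.8
ee_pos: [542.5, 138.3, 35.6]
orientation: [-2.035, -2.393, 0.0]
ft_force: [-0.1, -0.6, -1.7]
width: 13.9
grasp_force: 30.0
```

>>> arm_command(rows=[0.0,0.0,0.0,0.0,0.0,0.0,-1.0,0.0,0.0,0.0,0.0,0.0,0.0,-1.0,0.0,0.0,0.0,0.0,0.0,0.0,-1.0])

```text
t: 16.1
ee_pos: [542.5, 138.0, 35.6]
orientation: [2.036, 2.393, 0.0]
ft_force: [-0.9, -0.9, -2.4]
width: 13.7
grasp_force: 30.0
```

Run:
```python
from h import *
o=ctrl.get_obs(); print(o["ee_pos"].round(1),o["orientation"].round(3),o["ft_force"].round(1),o["moment"].round(2))
M=R.from_rotvec(o["orientation"]).as_matrix(); e=o["ee_pos"]
im,d,P=cloud("top"); im2,d2,S=cloud("scene"); _,im3,d3,T,W=wrist()
# handle top slope from wrist: outer part
C=im3.astype(int); br=(C[...,0]-C[...,2]>40)&(T[...,0]>12)&(T[...,0]<42)&(abs(T[...,1])<5)&(abs(T[...,2]+10)<8)
Q=T[br]; print("handle vs tool, deg",np.degrees(np.polyfit(Q[:,0],-Q[:,2],1)[0]) if len(Q)>20 else None,len(Q))
cen=e-M[:,0]*112-[0,0,26]
for n,A,I in(("top",P,im),("scene",S,im2)):
    A=A.reshape(-1,3); C=I.reshape(-1,3).astype(int); b=C[:,0]-C[:,2]>40
    r=np.hypot(*(A-cen)[:,:2].T); Q=A[b&(r>71)&(r<76)&(abs(A[:,2]-cen[2]-28)<9)]
    B=np.c_[(Q-cen)@M[:,:2],np.ones(len(Q))]; s=np.linalg.lstsq(B,Q[:,2],rcond=None)[0]; print(n,"slope deg",np.degrees(s[:2]).round(2),s[2].round(1),len(Q))
    g=A[(~b)&(r<55)&(A[:,2]>cen[2]+15)&(A[:,2]<cen[2]+50)]; print(" ball-ish",(np.median(g,0)-cen).round(1),len(g))
cv2.imwrite("pics/t2.png",np.hstack([cv2.resize(im[130:280,240:400,::-1],(400,375)),cv2.resize(im2[110:260,190:350,::-1],(400,375))]))
```

```text
[542.5 138.   35.6] [2.036 2.393 0.   ] [-0.9 -0.9 -2.4] [ 0.16 -0.04 -0.03]
handle vs tool, deg 0.5720939077269697 1151
top slope deg [ 1.64 -0.78] 38.7 76
 ball-ish [ 4.  -7.9 36.3] 77
scene slope deg [-0.08 -0.73] 35.0 88
 ball-ish [-4.6  8.8 24.7] 39
```

View pics/t2.png

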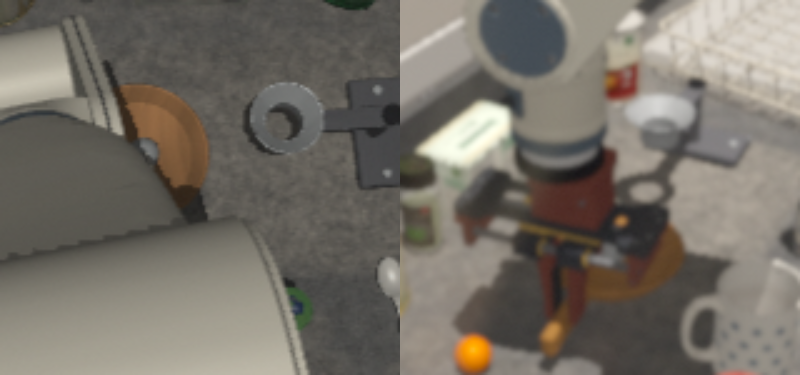

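The top view shows the dish clear of the funnel with the ball near its middle at (147,150), and the tilt is under 1°. I'm lifting and backing off a little towards the robot.

>>> arm_command(rows=[0.0,0.0,0.0,0.0,-0.012,-0.025,-1.0,0.0,0.0,0.0,0.0,-0.037,-0.075,-1.0,0.0,0.0,0.0,0.0,-0.075,-0.15,-1.0,0.0,0.0,0.0,0.0,-0.13,-0.26,-1.0,0.0,0.0,0.0,0.0,-0.195,-0.39,-1.0])

```text
t: 16.75
ee_pos: [526.6, 135.6, 67.5]
orientation: [-2.035, -2.393, 0.0]
ft_force: [0.7, 0.0, -1.9]
width: 14.0
grasp_force: 30.0
```

>>> arm_command(rows=[0.0,0.0,0.0,0.0,-0.075,-0.15,-1.0,0.0,0.0,0.0,0.0,-0.15,-0.3,-1.0,0.0,0.0,0.0,0.0,-0.225,-0.45,-1.0,0.0,0.0,0.0,0.0,-0.3,-0.6,-1.0,0.0,0.0,0.0,0.0,-0.375,-0.75,-1.0])

```text
t: 17.25
ee_pos: [497.0, 130.7, 128.0]
orientation: [2.035, 2.393, 0.0]
ft_force: [0.5, 0.4, -1.9]
width: 13.3
grasp_force: 30.0
```

>>> arm_command(rows=[0.0,0.0,0.0,0.0,-0.072,-0.145,-1.0,0.0,0.0,0.0,0.0,-0.14,-0.28,-1.0,0.0,0.0,0.0,0.0,-0.195,-0.39,-1.0,0.0,0.0,0.0,0.0,-0.24,-0.48,-1.0,0.0,0.0,0.0,0.0,-0.27,-0.55,-1.0])

```text
t: 17.75
ee_pos: [475.9, 127.3, 171.4]
orientation: [2.035, 2.393, 0.0]
ft_force: [-0.1, 0.1, -2.1]
width: 13.8
grasp_force: 30.0
```

>>> arm_command(rows=[0.0,0.0,0.0,0.0,-0.02,-0.035,-1.0,0.0,0.0,0.0,0.0,-0.03,-0.06,-1.0,0.0,0.0,0.0,0.0,-0.03,-0.06,-1.0,0.0,0.0,0.0,0.0,-0.03,-0.06,-1.0])

```text
t: 18.15
ee_pos: [473.8, 127.0, 175.3]
orientation: [-2.035, -2.393, 0.001]
ft_force: [-0.4, -0.1, -2.1]
width: 13.7
grasp_force: 30.0
```

>>> arm_command(rows=[0.0,0.0,-0.003,0.0,0.0,0.0,-1.0,0.0,0.0,-0.009,0.0,0.0,0.0,-1.0,0.0,0.0,-0.018,0.0,0.0,0.0,-1.0,0.0,0.0,-0.03,0.0,0.0,0.0,-1.0,0.0,0.0,-0.045,0.0,0.0,0.0,-1.0])

```text
t: 18.65
ee_pos: [473.8, 126.9, 175.5]
orientation: [-1.857, -2.534, 0.0]
ft_force: [0.7, 0.1, -0.8]
width: 13.6
grasp_force: 30.0
```

>>> arm_command(rows=[0.0,0.0,-0.02,0.0,0.0,0.0,-1.0,0.0,0.0,-0.04,0.0,0.0,0.0,-1.0,0.0,0.0,-0.06,0.0,0.0,0.0,-1.0,0.0,0.0,-0.08,0.0,0.0,0.0,-1.0,0.0,0.0,-0.1,0.0,0.0,0.0,-1.0])

```text
t: 19.15
ee_pos: [473.7, 126.9, 175.5]
orientation: [-1.437, -2.794, 0.0]
ft_force: [-0.9, 1.1, -1.5]
width: 13.4
grasp_force: 30.0
```

>>> arm_command(rows=[0.0,0.0,-0.02,0.0,0.0,0.0,-1.0,0.0,0.0,-0.04,0.0,0.0,0.0,-1.0,0.0,0.0,-0.06,0.0,0.0,0.0,-1.0,0.0,0.0,-0.08,0.0,0.0,0.0,-1.0,0.0,0.0,-0.1,0.0,0.0,0.0,-1.0])

```text
t: 19.65
ee_pos: [473.7, 126.9, 175.5]
orientation: [-0.982, -2.984, 0.0]
ft_force: [0.6, -0.8, -1.8]
width: 14.0
grasp_force: 30.0
```

>>> arm_command(rows=[0.0,0.0,-0.02,0.0,0.0,0.0,-1.0,0.0,0.0,-0.04,0.0,0.0,0.0,-1.0,0.0,0.0,-0.06,0.0,0.0,0.0,-1.0,0.0,0.0,-0.08,0.0,0.0,0.0,-1.0,0.0,0.0,-0.1,0.0,0.0,0.0,-1.0])

```text
t: 20.15
ee_pos: [473.7, 126.9, 175.5]
orientation: [-0.503, -3.101, 0.0]
ft_force: [-1.0, -0.4, -1.1]
width: 13.2
grasp_force: 30.0
```

>>> arm_command(rows=[0.0,0.0,-0.02,0.0,0.0,0.0,-1.0,0.0,0.0,-0.04,0.0,0.0,0.0,-1.0,0.0,0.0,-0.06,0.0,0.0,0.0,-1.0,0.0,0.0,-0.08,0.0,0.0,0.0,-1.0,0.0,0.0,-0.1,0.0,0.0,0.0,-1.0])

```text
t: 20.65
ee_pos: [473.6, 126.9, 175.4]
orientation: [-0.012, -3.141, 0.0]
ft_force: [0.9, -0.9, -1.9]
width: 13.5
grasp_force: 30.0
```

>>> arm_command(rows=[0.0,0.0,-0.018,0.0,0.0,0.0,-1.0,0.0,0.0,-0.033,0.0,0.0,0.0,-1.0,0.0,0.0,-0.044,0.0,0.0,0.0,-1.0,0.0,0.0,-0.052,0.0,0.0,0.0,-1.0,0.0,0.0,-0.055,0.0,0.0,0.0,-1.0])

```text
t: 21.15
ee_pos: [473.7, 126.9, 175.5]
orientation: [0.255, -3.131, 0.0]
ft_force: [0.2, -0.3, -1.4]
width: 13.9
grasp_force: 30.0
```

>>> arm_command(rows=[0.0,0.0,0.0,0.0,0.0,0.0,-1.0,0.0,0.0,0.0,0.0,0.0,0.0,-1.0,0.0,0.0,0.0,0.0,0.0,0.0,-1.0,0.0,0.0,0.0,0.0,0.0,0.0,-1.0,0.0,0.0,0.0,0.0,0.0,0.0,-1.0])

```text
t: 21.65
ee_pos: [473.8, 127.0, 175.6]
orientation: [-0.253, 3.131, 0.0]
ft_force: [-0.3, 0.0, -2.1]
width: 13.7
grasp_force: 30.0
```

Run:
```python
from h import *
o=ctrl.get_obs(); M=R.from_rotvec(o["orientation"]).as_matrix(); e=o["ee_pos"]; print(e.round(1)); print(M.round(3))
im,d,P=cloud("top"); im2,d2,S=cloud("scene"); _,im3,d3,T,W=wrist()
C=im3.astype(int); br=(C[...,0]-C[...,2]>40)&(T[...,0]>12)&(T[...,0]<42)&(abs(T[...,1])<5)&(abs(T[...,2]+10)<8)
Q=T[br]; print("handle vs tool, deg",np.degrees(np.polyfit(Q[:,0],-Q[:,2],1)[0]) if len(Q)>20 else None,len(Q))
cen=e-M[:,0]*112-[0,0,26]; print("cen",cen)
for n,A,I in(("top",P,im),("scene",S,im2)):
    A=A.reshape(-1,3); C=I.reshape(-1,3).astype(int); b=C[:,0]-C[:,2]>40
    r=np.hypot(*(A-cen)[:,:2].T); Q=A[b&(r>71)&(r<76)&(abs(A[:,2]-cen[2]-28)<9)]
    B=np.c_[(Q-cen)@M[:,:2],np.ones(len(Q))]; s=np.linalg.lstsq(B,Q[:,2],rcond=None)[0]; print(n,"slope deg",np.degrees(s[:2]).round(2),s[2].round(1),len(Q))
    g=A[(~b)&(r<55)&(A[:,2]>cen[2]+15)&(A[:,2]<cen[2]+50)]; print(" ball-ish",(np.median(g,0)-cen).round(1),len(g))
cv2.imwrite("pics/t3.png",np.hstack([cv2.resize(im[90:290,140:380,::-1],(400,333)),cv2.resize(im2[60:330,60:384,::-1],(400,333))]))
```

```text
[473.8 127.  175.6]
[[-0.987 -0.161  0.   ]
 [-0.161  0.987  0.   ]
 [-0.     0.    -1.   ]]
handle vs tool, deg 0.7257009060338597 1147
cen [584.35777999 144.92655206 149.59162775]
top slope deg [ 0.79 -0.3 ] 177.4 110
 ball-ish [nan nan nan] 0
scene slope deg [ 0.8  -0.94] 176.1 276
 ball-ish [-0.4  9.8 31.1] 180
  return _methods._mean(a, axis=axis, dtype=dtype,
  ret = um.true_divide(
```

View pics/t3.png

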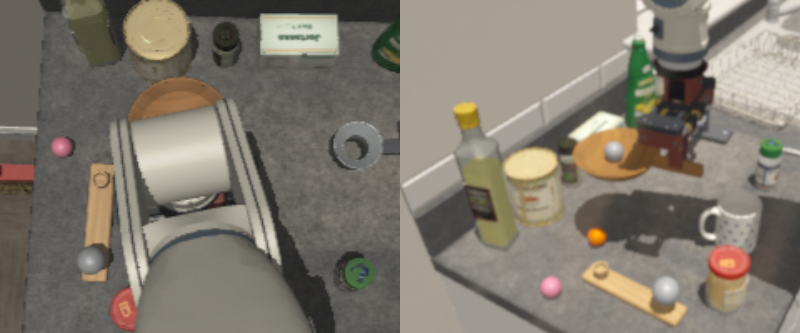

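The dish is held level (within about 1°) with its underside at 150 mm. The ball is in the middle at (613,152) in the right panel, the large ball is still on the rack, and the mug and jars haven't moved. I'll let it settle, then hand in.

>>> arm_command(rows=[0.0,0.0,0.0,0.0,0.0,0.0,-1.0,0.0,0.0,0.0,0.0,0.0,0.0,-1.0,0.0,0.0,0.0,0.0,0.0,0.0,-1.0,0.0,0.0,0.0,0.0,0.0,0.0,-1.0,0.0,0.0,0.0,0.0,0.0,0.0,-1.0])

```text
t: 22.3
ee_pos: [473.8, 126.9, 175.6]
orientation: [0.253, -3.131, -0.0]
ft_force: [0.4, -0.4, -0.9]
width: 13.7
grasp_force: 30.0
```

>>> arm_command(rows=[0.0,0.0,0.0,0.0,0.0,0.0,-1.0,0.0,0.0,0.0,0.0,0.0,0.0,-1.0,0.0,0.0,0.0,0.0,0.0,0.0,-1.0,0.0,0.0,0.0,0.0,0.0,0.0,-1.0,0.0,0.0,0.0,0.0,0.0,0.0,-1.0])

```text
t: 22.8
ee_pos: [473.8, 126.9, 175.6]
orientation: [0.253, -3.131, 0.0]
ft_force: [0.2, 0.4, -0.6]
width: 13.6
grasp_force: 30.0
```

```bash
python3 -c "
from workcell import ctrl
print(ctrl.close_job())"
```

```text
the job is handed in; nothing more can be done
None
```

The job is handed in at about 23 s of the 72 s allowed: the small ball fell through the gauge into the dish, which I drew out, turned a quarter turn and still hold about 15 cm up, level to about 1°, with the ball in the middle, the large ball on the rack, and the mug and jar unmoved in the last pictures.

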